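# Deburr a bracket plate with two forward file strokes

## Robot

A 7-joint arm with a two-finger parallel gripper is mounted at the origin on the work surface. World frame = base frame: x ahead of the robot, y to its left, z up, the work surface at z = 0. Lengths are in m, angles in rad, forces in N, time in s.
With the tool pointing down it reaches from about 0.4 to 0.85 m from the base axis. Payload 4.5 kg.
Tool frame: the origin (TCP) lies on the centre line of the jaws, within the pads' length; the fingertips stand 8 mm ahead of it and the grasp point (between the pads) lies 11 mm behind it; z points along the fingers, x is the direction in which the jaws open and shut, and the axes are right-handed (so a half turn about z gives the same grasp; the last joint's range is limited). The gripper opens to 88 mm and grips with 3 to 60 N. Pads are 18 mm wide; open, the fingers measure 123 mm over their backs; the gripper's body (75 mm by 187 mm) begins 45 mm behind the grasp point.
Start: joints at [-1.247, 0.689, -0.195, 1.565, 0.157, 0.902, -0.215], TCP at [0.179, 0.599, 0.247] pointing down, gripper open.
Joint ranges: [-3.01, 3.01], [-0.46, 2.08], [-1.47, 1.51], [0.13, 2.56], [-1, 4.14], [0.04, 2.09], [-2.66, 2.66]. Speed limits (rad/s): [2.57, 2.57, 3.14, 3.14, 3.14, 3.14, 3.14].

## Interface

Orientations are given as a unit quaternion [x, y, z, w].
In Python, from plant import get_state, snapshot, finish_job, boxes_of, pinpoint gives the robot as it stands.
- The arm moves only by the shell command python3 -m creep 'ROWS' [FORCE]. ROWS is JSON, a list of rows, each an object with "hand": the finger opening in m, from 0 to 0.0881; "slide": the shift along the tool's x, y, z in m, a list of three; "turn": the turn about the tool's z in degrees. A call has 1 to 5 rows; each row shifts and turns the commanded pose from where the row before left it, along the tool's axes as they then stand; what a row does not reach is not made up. A row lasts 1/8 s, in which the tool goes at most 62.5 mm and 10.7 degrees, less where a joint would pass 70% of its speed; a pose out of reach is approached as far as the arm can. A call is refused whole if a number of a shift passes 0.0625 or a number of a turn 10.7, either way. A call with a gripper value outside its range is refused whole. The fingers move at their own pace and stop on an object; FORCE is the grip in N (left out, the last holds). Time passes only in rows, so rows that do not move let the fingers close. It gives the time, the measured TCP pose, the force and the opening at its end, in the units of the state.
- get_state(): the state, without advancing time (a new reading comes with each control period).
- snapshot(name): name is "side" or "top" or "wrist"; returns a dict with "frame" (480x640x3 uint8, red, green, blue), "depth" (480x640 float32, m along the optical axis (not along the pixel's ray), 0 where there is no reading), "mtx" (3x3 intrinsics, pixels), "camera_from_world" (4x4, takes a point from world to camera coordinates). Camera axes: x right, y down, z forward; pixel columns grow to the right and rows downward; lengths in m; the calibration is good to about 2 mm. The wrist camera is an equidistant fisheye: a pixel r from the principal point sees the ray r / f radians off the axis. A picture is of the moment at which its call begins.
- finish_job(): hands the job in, once; it reports no verdict.
Trained networks look in a picture, given as the dict that the camera call returned (one of the last four; its "shot" number tells which), for a name from the list of things; names that differ only in an ending like _2 or _b are one class to them, and where a whole thing is asked for, a point or a joint stands for the part that bears it (a point fixed in the world has none). Each returns a list of dicts, best first, with "conf" (0 to 1); they miss things now and then, are a little off and sometimes report something else, mostly with a low value. They report only what shows in the picture. A call takes as long as a camera call. They do not tell look-alikes from the thing itself.
- boxes_of(target, picture): "uv" ([column, row] in pixels, amid what is visible of it).
- pinpoint(target, picture): "uv" ([column, row] in pixels: a listed point, or the origin of a listed thing).
The state is a dict: "clock": time; "q": joint angles; "qd": joint speeds; "joint_torque": joint torques, N m; "tool_pos": TCP position; "eef_rot": TCP orientation; "contact_force": force on the tool from outside, world axes, zero at the start; "moment": the same for the moment, N m; "opening": opening from 0.0 (shut) to 1.0 (fully open).
Only numpy, scipy, OpenCV 4.12 (cv2) and the standard library are available. Lean on these libraries where they do the work, as an engineer would, in place of code of your own. Each camera call takes 0.05 s, during which the arm holds its last target.

## Task

Take the blue-gripped file from the pink mat and file the burr on the top edge of the clamped aluminium plate, not the green circuit board: two firm forward strokes, square across the edge, nose leading away from the robot, each bearing on the edge from the front part of the blade to its rear part. Lift the file clear of the plate on each return and never drag it backwards on the edge. Then lay it gently flat on the middle of the pink mat.

Things in the scene. Friction and masses are not known exactly. Their poses are not given: they have to be found in the camera images.
- file: Steel file, 0.25 kg, nose roughly away from the robot. Flat blade 160 x 30 x 6 mm; round nose to 95 mm ahead of the middle, orange heel cap to 86 mm behind. Blue grip bar over its middle: 100 mm long, 20 wide, 22 high, centre 41 mm above the underside, 24 mm gap below it, on posts 36 mm fore and aft. Origin: centre of the underside; x to the nose, z up. Lies on the mat.
- plate: Aluminium plate, 80 mm wide, 4 thick, upright in a fixed yellow holder, left or right. Copper-coloured burr on the middle 32 mm of its top edge. Origin: middle of that edge, 110 mm above the bench, jaw tops 30 mm lower. y along the edge, x level across it: forward, away from the robot. Sprung: after 1.3 N it sinks 1.25 mm per N, at most 12 mm; lower the file 5-6 mm past touch for 5 N.
- drift (a joint): How far the plate and jaws are dragged along the plate's x, in m: 0 at rest, positive forward, negative backward. Spring 0.6 N per mm, travel 10 mm each way. A file pressed with 5 N and pushed forward drags it about 4 mm, then slides; it springs back when the file lifts.
- board: Green circuit board with black chips, 80 mm wide, 3 thick, upright in the other, identical yellow holder. Origin: middle of its top edge, 110 mm above the bench; y along the edge. The file must not touch it.
- mat: Pink mat fixed to the bench, 220 x 120 mm, 4 mm thick, near the middle. Origin: centre of its underside on the bench; x along its length; its top face is 4 mm above the origin.
Mind the look-alikes: they are no part of the job. Several things look just like the file: the one meant starts farthest to the robot's right.

How it is judged:
By the outcome, as a careful person would: the job done as asked, in the order asked, and still so for the second after the job is handed in, with the robot touching nothing.
It also fails if it takes over 53 s, if anything falls off the work surface, if the arm or the gripper's body presses on something with over 40 N, if the wrist force passes 120 N, or if a joint passes its speed limit or range.

## Working session

There is one attempt and no reset: what is moved stays moved. The work goes in short steps, Python scripts to look and compute and a shell command to move; the robot and the scene stay as the last step left them, time stands still between calls to the robot, and variables do not carry over. Pictures are saved under pics/ and viewed, and the job is handed in when it is done.

```bash
mkdir -p pics; ls; cat > h.py <<'E'
import numpy as np, cv2
from plant import get_state, snapshot, boxes_of, pinpoint
from scipy.spatial.transform import Rotation as R
def save(p,n): cv2.imwrite('pics/'+n,cv2.cvtColor(p['frame'],cv2.COLOR_RGB2BGR))
def w(p,u,v,z=None,d=None):
    K=p['mtx'];T=np.linalg.inv(p['camera_from_world'])
    r=np.array([(u-K[0,2])/K[0,0],(v-K[1,2])/K[1,1],1.])
    if z is None:
        if d is None: d=p['depth'][int(round(v)),int(round(u))]
        return T[:3,:3]@(r*d)+T[:3,3]
    r=T[:3,:3]@r; o=T[:3,3]
    return o+r*(z-o[2])/r[2]
def proj(p,X):
    c=p['camera_from_world']@np.append(X,1); c=p['mtx']@c[:3]; return c[:2]/c[2]
E
python3 - <<'E'
from h import *
t=snapshot('top');s=snapshot('side');save(t,'top0.png');save(s,'side0.png')
print(get_state())
for n in ['file','plate','board','mat']:
    for p,nm in((t,'top'),(s,'side')):
        print(n,nm,[(np.round(b['uv'],1),round(b['conf'],2)) for b in pinpoint(n,p)],[(np.round(b['uv'],1),round(b['conf'],2)) for b in boxes_of(n,p)])
E
```

```text
pics
{'clock': 0.1, 'q': array([-1.24718018,  0.68986719, -0.19456106,  1.56620126,  0.15729414,
        0.90252601, -0.2150901 ]), 'qd': array([-3.98629538e-04, -3.48849200e-03, -6.03816995e-04, -1.12887717e-03,
       -5.14793581e-04, -2.75697013e-05,  8.39947744e-04]), 'joint_torque': array([-3.36335957e-03, -5.28495669e+01, -1.27158534e+00, -1.53837240e+01,
       -5.25798183e-02,  1.97923255e-03,  5.27826376e-05]), 'tool_pos': array([0.17847428, 0.59841052, 0.24602215]), 'eef_rot': array([ 8.01770024e-01,  5.97632145e-01, -6.16382990e-04,  5.17242993e-04]), 'contact_force': array([-0.20538937,  0.261401  ,  0.2060827 ]), 'moment': array([ 0.00108613, -0.00363186,  0.02223934]), 'opening': 0.9975981579277639}
file top [(array([226.8, 312.8]), 0.68), (array([316.3, 227.2]), 0.61)] [(array([224.9, 311.1]), 0.85), (array([315.4, 224.3]), 0.65)]
file side [(array([334.9, 288.5]), 0.77), (array([241.7, 250.5]), 0.75)] [(array([240.8, 245.1]), 0.81), (array([337.9, 280.1]), 0.8)]
plate top [(array([417.7, 173.1]), 0.84)] [(array([414.7, 176.9]), 0.57)]
plate side [(array([407. , 290.3]), 0.77)] [(array([408.3, 303.5]), 0.72)]
board top [(array([181.3, 162.3]), 0.61)] [(array([187.3, 164.1]), 0.85)]
board side [(array([357.4, 178. ]), 0.6)] []
mat top [(array([320.8, 230.1]), 0.63)] [(array([330.7, 232.4]), 0.86)]
mat side [(array([335.5, 289.3]), 0.72)] [(array([332.7, 294.1]), 0.95), (array([408.8, 314.9]), 0.54)]
```

View pics/top0.png

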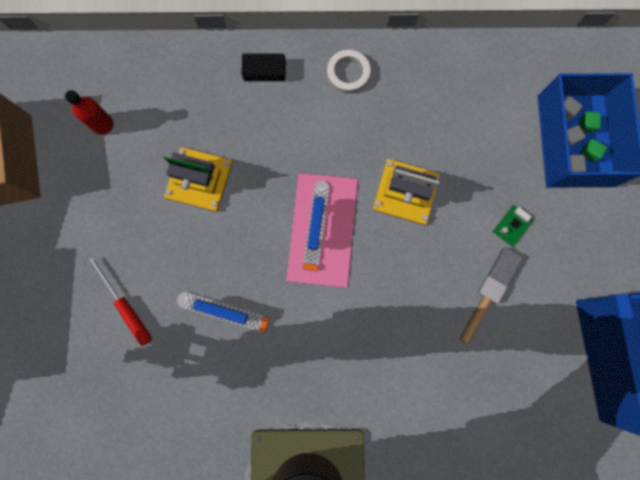

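View pics/side0.png

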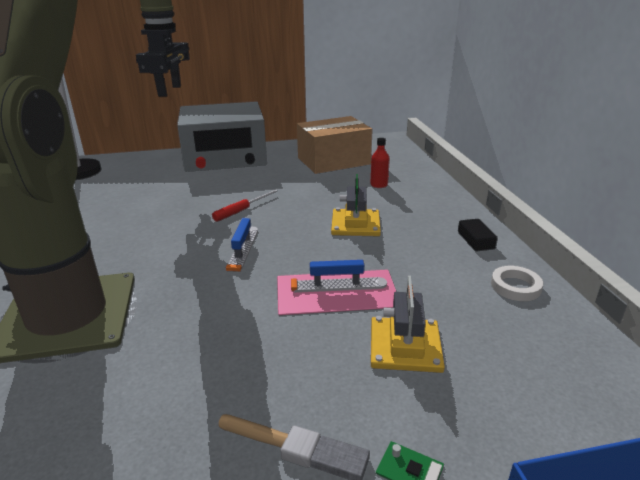

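The top view shows the target file on the mat (about 316,227, nose up), a decoy file at (225,312), the aluminium plate at right (415,175) and the board at left (187,163). Next I measure them with depth.

```bash
cat > meas.py <<'E'
from h import *
def cloud(p):
    d=p['depth'];v,u=np.mgrid[:480,:640];K=p['mtx'];T=np.linalg.inv(p['camera_from_world'])
    P=np.stack([(u-K[0,2])/K[0,0]*d,(v-K[1,2])/K[1,1]*d,d],-1)@T[:3,:3].T+T[:3,3]
    P[d==0]=np.nan
    return P
def fit(X,n):
    X=X[:,:2].astype(np.float32); r=cv2.minAreaRect(X*1000); 
    c=X.mean(0);U,S,V=np.linalg.svd(X-c,full_matrices=False);a=V[0]
    t=(X-c)@a; s=(X-c)@V[1]
    print(n,'N',len(X),'rectC',np.round(r[0],1),'size',np.round(r[1],1),'mean',np.round(c*1000,1),'dir',np.round(a,3),'deg',round(float(np.degrees(np.arctan2(a[1],a[0]))),1),'mid',np.round((c+a*(t.min()+t.max())/2)*1000,1),'len',round(float(np.ptp(t))*1000,1),round(float(np.ptp(s))*1000,1))
def reg(P,x,y,z): return (P[...,0]>x[0])&(P[...,0]<x[1])&(P[...,1]>y[0])&(P[...,1]<y[1])&(P[...,2]>z[0])&(P[...,2]<z[1])
E
python3 - <<'E'
from meas import *
for nm in('top','side'):
    p=snapshot(nm);P=cloud(p);f=p['frame'].astype(int);r,g,b=f[...,0],f[...,1],f[...,2]
    if nm=='top':
        for q in[(316,227),(418,175),(181,162),(321,230),(345,240)]: print(q,np.round(w(p,*q),3))
    T=np.linalg.inv(p['camera_from_world']);print(nm,'cam',np.round(T[:3,3],3))
    # regions
    c=w(snapshot('top'),316,227);
    box=reg(P,(c[0]-.12,c[0]+.12),(c[1]-.08,c[1]+.08),(-.02,.09))
    blue=box&(b>r+60)&(b>g+40)
    print('blue z',np.round(np.nanpercentile(P[blue][:,2],[2,50,90,98]),4))
    fit(P[blue&(P[...,2]>.045)],'grip')
    pink=box&(r>g+50)&(b>g+20); fit(P[pink],'mat');print('matz',np.nanmedian(P[pink][:,2]))
    org=box&(r>180)&(b<90); 
    if org.any(): fit(P[org],'orange')
    t=snapshot('top')
    for n,q in(('plate',(418,175)),('board',(181,162))):
        c2=w(t,*q,z=.11)
        m=reg(P,(c2[0]-.06,c2[0]+.06),(c2[1]-.06,c2[1]+.06),(.100,.125)); 
        if m.any(): fit(P[m],n);print(np.round(np.percentile(P[m][:,2],[5,50,95]),4))
E
```

```text
(316, 227) [ 0.47  -0.018  0.056]
(418, 175) [ 0.562 -0.206  0.082]
(181, 162) [0.58  0.223 0.111]
(321, 230) [ 0.473 -0.027  0.01 ]
(345, 240) [ 0.454 -0.075  0.004]
top cam [ 0.305 -0.018  0.913]
blue z [0.053  0.0561 0.0579 0.059 ]
grip N 506 rectC [479.7 -16.6] size [18.4 99.1] mean [479.1 -16.5] dir [-0.99   0.138] deg 172.1 mid [479.7 -16.6] len 99.1 18.4
mat N 5002 rectC [477.2 -30. ] size [119.9 219.4] mean [472.2 -32.3] dir [-0.995  0.103] deg 174.1 mid [476.8 -32.7] len 219.8 120.0
matz 0.004176591168695121
orange N 74 rectC [400.3  -4.9] size [25.9 10.2] mean [400.1  -4.9] dir [-0.177 -0.984] deg -100.2 mid [400.1  -4.9] len 26.1 10.4
plate N 188 rectC [ 551.  -196.6] size [80.1  6.9] mean [ 550.1 -196.5] dir [-0.297 -0.955] deg -107.3 mid [ 550.2 -196.3] len 80.1 7.0
[0.1016 0.1093 0.1122]
board N 147 rectC [578.9 218.5] size [81.   5.5] mean [579.  218.5] dir [-0.26  -0.966] deg -105.1 mid [579.  218.5] len 81.0 5.7
[0.1009 0.1086 0.1117]
side cam [ 0.303 -0.769  0.552]
blue z [0.0418 0.0543 0.0562 0.0571]
grip N 520 rectC [481.3 -19.2] size [23.3 97.8] mean [479.9 -22.5] dir [-0.99   0.138] deg 172.1 mid [480.8 -22.6] len 97.9 23.3
mat N 2940 rectC [478.3 -29.4] size [125.6 219.2] mean [468.9 -44.8] dir [-0.994  0.105] deg 174.0 mid [476.9 -45.7] len 219.1 126.2
matz 0.0036804364426960556
orange N 41 rectC [401.   -7.6] size [23.7  9.5] mean [401.3  -6.6] dir [-0.149 -0.989] deg -98.6 mid [401.2  -7.6] len 24.4 9.5
plate N 144 rectC [ 552.  -199.2] size [82.1  6.6] mean [ 550.1 -204.7] dir [-0.292 -0.957] deg -107.0 mid [ 551.8 -199.2] len 82.2 6.9
[0.1022 0.1092 0.1107]
board N 39 rectC [580.9 212.3] size [78.8  4.7] mean [579.4 210.7] dir [-0.27  -0.963] deg -105.6 mid [580.  212.6] len 78.7 5.1
[0.1014 0.1091 0.1109]
```

```bash
python3 - <<'E'
from h import *
t=snapshot('top')['frame'];s=snapshot('side')['frame']
a=cv2.resize(t[140:240,360:460],(400,400),interpolation=cv2.INTER_CUBIC);b=cv2.resize(s[265:365,350:450],(400,400),interpolation=cv2.INTER_CUBIC)
cv2.imwrite('pics/crop.png',cv2.cvtColor(np.hstack([a,b]),cv2.COLOR_RGB2BGR))
E
```

```text
(no output)
```

View pics/crop.png

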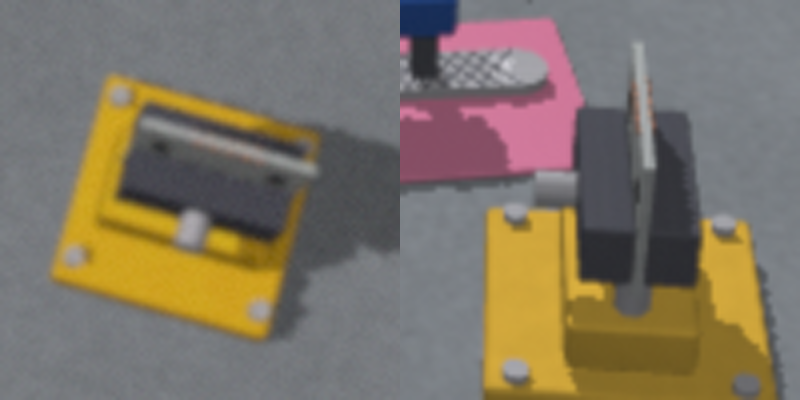

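The plate's origin is at about (0.5515, -0.1975, 0.110) with yaw -17.1°. The file is at (0.480, -0.0175) with yaw -7.9°. The mat centre is at (0.477, -0.030) with yaw -6°. Moving over the file.

```bash
cat > rem.py <<'E'
import sys
from h import *
# usage: rem x y z yaw(of tool y) -> remaining slide in tool axes, turn
def rem(x,y,z,yaw):
    s=get_state();Rm=R.from_quat(s['eef_rot']).as_matrix()
    cy=np.degrees(np.arctan2(Rm[1,1],Rm[0,1]))
    print('t',round(s['clock'],2),'pos',np.round(s['tool_pos']*1000,1),'yaw',round(cy,2),'tilt',np.round(Rm[:,2],4),'F',np.round(s['contact_force'],1),'M',np.round(s['moment'],2),'op',round(s['opening']*88.1,1))
    print('slide now-axes',np.round(Rm.T@(np.array([x,y,z])-s['tool_pos'])*1000,1),'turn',round(cy-yaw,2))
if __name__=='__main__': rem(*map(float,sys.argv[1:5]))
E
python3 -m creep '[{"hand":0.06,"slide":[0,0,0],"turn":-8.7},{"hand":0.06,"slide":[-0.0406,0.0274,0],"turn":0},{"hand":0.06,"slide":[-0.0406,0.0274,0],"turn":0},{"hand":0.06,"slide":[-0.0406,0.0274,0],"turn":0},{"hand":0.06,"slide":[-0.0406,0.0274,0],"turn":0}]' 
python3 rem.py .480 -.0175 .12 -7.9
```

```text
clock: 1.92
tool_pos: [0.2656, 0.4217, 0.2469]
eef_rot: [0.754, 0.657, 0.0, -0.0]
contact_force: [0.9, 0.2, 0.6]
opening: 0.684
t 1.93 pos [265.6 421.7 246.9] yaw -7.9 tilt [ 5.e-04  5.e-04 -1.e+00] F [0.9 0.2 0.6] M [-0.03 -0.09  0.02] op 60.3
slide now-axes [-405.6  272.7  126.8] turn -0.0
```

```bash

python3 -m creep '[{"hand":0.06,"slide":[-0.0406,0.0273,0],"turn":0},{"hand":0.06,"slide":[-0.0406,0.0273,0],"turn":0},{"hand":0.06,"slide":[-0.0406,0.0273,0],"turn":0},{"hand":0.06,"slide":[-0.0406,0.0273,0],"turn":0},{"hand":0.06,"slide":[-0.0406,0.0273,0],"turn":0}]' >/dev/null
python3 -m creep '[{"hand":0.06,"slide":[-0.0406,0.0273,0.01],"turn":0},{"hand":0.06,"slide":[-0.0406,0.0273,0.02],"turn":0},{"hand":0.06,"slide":[-0.0406,0.0273,0.03],"turn":0},{"hand":0.06,"slide":[-0.0406,0.0273,0.03],"turn":0},{"hand":0.06,"slide":[-0.02,0.015,0.03],"turn":0}]' >/dev/null
python3 rem.py .480 -.0175 .12 -7.9
python3 - <<'E'
from h import *
p=snapshot('wrist');save(p,'w1.png');print(p['mtx'],[b['uv'] for b in pinpoint('file',p)])
E
```

```text
t 3.17 pos [471.4   2.5 125.9] yaw -8.13 tilt [ 1.5e-03 -9.0e-04 -1.0e+00] F [-0.4  0.1 -0.6] M [ 0.03 -0.03  0.02] op 59.9
slide now-axes [-18.6  11.4   5.9] turn -0.23
[[371.64829954   0.         321.90045609]
 [  0.         371.64829954 242.15998756]
 [  0.           0.           1.        ]] [[299.2, 256.5], [493.8, 14.4]]
```

View pics/w1.png

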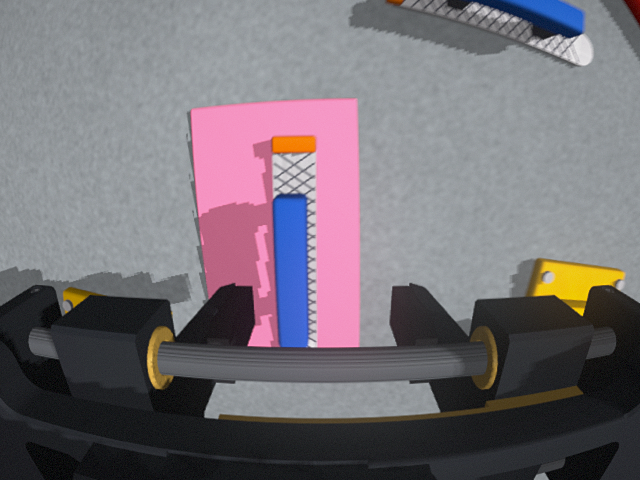

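The wrist view shows the jaws straddling the mat file's blue bar (around 290,270). The small lateral shift still to make is visible, and the decoy is at top right.

```bash

python3 -m creep '[{"hand":0.06,"slide":[-0.019,0.012,0.006],"turn":0},{"hand":0.06,"slide":[0,0,0],"turn":0},{"hand":0.06,"slide":[0,0,0],"turn":0}]' 
python3 rem.py .480 -.0175 .034 -7.9
python3 - <<'E'
from h import *
p=snapshot('wrist');save(p,'w2.png')
# expected bar-top centre & ends in fisheye
def fp(X):
    c=(p['camera_from_world']@np.append(X,1))[:3];th=np.arctan2(np.hypot(c[0],c[1]),c[2]);a=np.arctan2(c[1],c[0]);f=p['mtx'][0,0]
    return p['mtx'][:2,2]+f*th*np.array([np.cos(a),np.sin(a)])
im=cv2.cvtColor(p['frame'],cv2.COLOR_RGB2BGR).copy()
a=np.radians(-7.9);e=np.array([np.cos(a),np.sin(a),0]);n=np.array([-e[1],e[0],0])
for s in(-.05,.05):
    for t in(-.01,.01):
        q=fp(np.array([.480,-.0175,.056])+s*e+t*n);print(q);cv2.circle(im,tuple(int(x) for x in q),3,(0,255,255),-1)
for k in(-.086,):
  for t in(-.015,.015):
        q=fp(np.array([.480,-.0175,.010])+k*e+t*n);cv2.circle(im,tuple(int(x) for x in q),3,(0,255,0),-1)
cv2.imwrite('pics/w2.png',im)
E
```

```text
clock: 3.65
tool_pos: [0.4792, -0.0134, 0.1216]
eef_rot: [0.754, 0.657, 0.001, -0.0]
contact_force: [0.1, 1.1, 0.2]
opening: 0.678
t 3.65 pos [479.2 -13.4 121.6] yaw -7.81 tilt [ 9.0e-04  1.1e-03 -1.0e+00] F [0.1 1.1 0.2] M [0.02 0.04 0.06] op 59.8
slide now-axes [-4.1  1.3 87.6] turn 0.09
[298.43334224 177.36842233]
[334.85907011 177.39035822]
[301.09704489 338.25358855]
[332.79949076 338.37047207]
```

View pics/w2.png

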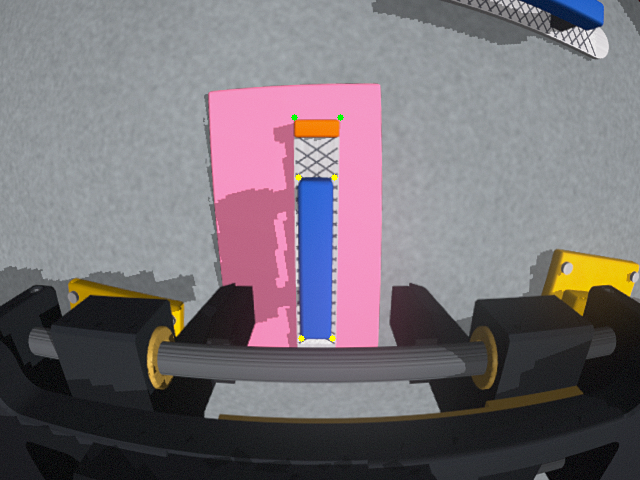

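The projected bar corners land on the picture's bar, so the pose estimate is good. Descending and gripping.

```bash

python3 -m creep '[{"hand":0.06,"slide":[-0.003,0.001,0.02],"turn":0},{"hand":0.06,"slide":[0,0,0.03],"turn":0},{"hand":0.06,"slide":[0,0,0.025],"turn":0},{"hand":0.06,"slide":[0,0,0.011],"turn":0},{"hand":0.06,"slide":[0,0,0],"turn":0}]' 
python3 rem.py .480 -.0175 .034 -7.9
python3 -m creep '[{"hand":0.0,"slide":[0,0,0],"turn":0},{"hand":0.0,"slide":[0,0,0],"turn":0},{"hand":0.0,"slide":[0,0,0],"turn":0},{"hand":0.0,"slide":[0,0,0],"turn":0},{"hand":0.0,"slide":[0,0,0],"turn":0}]' 60
python3 rem.py .480 -.0175 .034 -7.9
```

```text
clock: 4.32
tool_pos: [0.4796, -0.0173, 0.0346]
eef_rot: [0.754, 0.657, -0.0, -0.0]
contact_force: [-0.1, 0.1, -0.1]
opening: 0.677
t 4.33 pos [479.6 -17.3  34.6] yaw -7.83 tilt [-8.e-04  2.e-04 -1.e+00] F [-0.1  0.1 -0.1] M [0.07 0.05 0.02] op 59.7
slide now-axes [-0.1  0.4  0.6] turn 0.07
clock: 4.95
tool_pos: [0.4801, -0.018, 0.0349]
eef_rot: [0.754, 0.657, 0.0, 0.0]
contact_force: [-0.4, 1.0, 1.5]
opening: 0.221
t 4.95 pos [480.1 -18.   34.9] yaw -7.9 tilt [ 5.e-04  4.e-04 -1.e+00] F [-0.4  1.   1.5] M [ 0.   -0.    0.04] op 19.5
slide now-axes [ 0.4 -0.2  0.9] turn 0.0
```

```bash

python3 -m creep '[{"hand":0.0,"slide":[0,0,-0.015],"turn":0},{"hand":0.0,"slide":[0,0,-0.03],"turn":0},{"hand":0.0,"slide":[0,0,-0.04],"turn":0},{"hand":0.0,"slide":[0,0,-0.04],"turn":0},{"hand":0.0,"slide":[0,0,-0.02],"turn":9.2}]' 
python3 -m creep '[{"hand":0.0,"slide":[0,0,0],"turn":0},{"hand":0.0,"slide":[0,0,0],"turn":0}]' 
python3 rem.py .4894 -.1784 .180 -17.1
python3 - <<'E'
from h import *
p=snapshot('side');save(p,'s2.png')
p=snapshot('wrist');save(p,'w3.png')
E
```

```text
clock: 5.58
tool_pos: [0.4799, -0.0184, 0.1813]
eef_rot: [0.806, 0.592, 0.001, 0.0]
contact_force: [0.7, -0.2, -4.6]
opening: 0.22
clock: 5.82
tool_pos: [0.479, -0.0183, 0.1787]
eef_rot: [0.804, 0.595, -0.001, -0.0]
contact_force: [-0.3, 1.0, -2.7]
opening: 0.218
t 5.83 pos [479.  -18.3 178.7] yaw -16.96 tilt [-2.1e-03 -4.0e-04 -1.0e+00] F [-0.3  1.  -2.7] M [-0.02  0.01  0.06] op 19.2
slide now-axes [-150.1   56.6   -1.2] turn 0.14
```

View pics/s2.png

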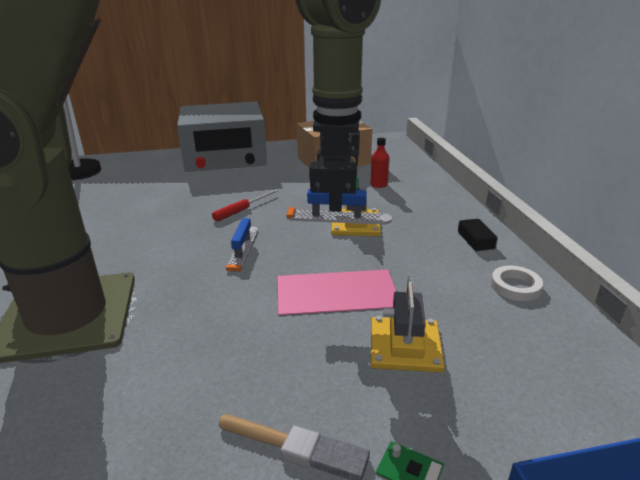

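The side view shows the file held level above the clear mat. Moving to the plate.

```bash

python3 -m creep '[{"hand":0.0,"slide":[-0.03,0.011,0],"turn":0},{"hand":0.0,"slide":[-0.04,0.015,0],"turn":0},{"hand":0.0,"slide":[-0.04,0.015,0],"turn":0},{"hand":0.0,"slide":[-0.03,0.011,0],"turn":0.1},{"hand":0.0,"slide":[-0.01,0.004,0],"turn":0}]' 
python3 -m creep '[{"hand":0.0,"slide":[0,0,0.02],"turn":0},{"hand":0.0,"slide":[0,0,0],"turn":0},{"hand":0.0,"slide":[0,0,0],"turn":0}]' 
python3 rem.py .4894 -.1784 .1405 -17.1
python3 - <<'E'
from meas import *
p=snapshot('side');save(p,'s3.png')
P=cloud(p);f=p['frame'].astype(int);r,g,b=f[...,0],f[...,1],f[...,2]
m=reg(P,(.38,.62),(-.3,-.1),(.17,.21))&(b>r+60)&(b>g+40)
fit(P[m],'grip');
m=reg(P,(.35,.56),(-.3,-.1),(.12,.15)); X=P[m];a=np.radians(-17.1)
t=X[:,0]*np.cos(a)+X[:,1]*np.sin(a); print(len(X),np.polyfit(t,X[:,2],1))
m=reg(P,(.38,.62),(-.3,-.12),(.1,.115)); print('plate');fit(P[m],'pl')
c=cv2.resize(p['frame'][180:360,280:460],(720,600),interpolation=cv2.INTER_CUBIC);cv2.imwrite('pics/s3c.png',c[...,::-1])
t=snapshot('top');P=cloud(t);f=t['frame'].astype(int);r,g,b=f[...,0],f[...,1],f[...,2]
m=reg(P,(.3,.65),(-.15,.1),(-.01,.02))&(r>g+50)&(b>g+20);fit(P[m],'mat');save(t,'t3.png')
E
```

```text
clock: 6.55
tool_pos: [0.4883, -0.1802, 0.1785]
eef_rot: [0.806, 0.592, -0.001, -0.001]
contact_force: [-0.5, 0.1, -2.1]
opening: 0.218
clock: 6.92
tool_pos: [0.4894, -0.1768, 0.1598]
eef_rot: [0.804, 0.594, 0.0, -0.0]
contact_force: [0.8, 0.1, -2.3]
opening: 0.218
t 6.92 pos [ 489.4 -176.8  159.8] yaw -17.09 tilt [-3.e-04  8.e-04 -1.e+00] F [ 0.8  0.1 -2.3] M [-0.03 -0.05 -0.04] op 19.2
slide now-axes [-1.5  0.4 19.3] turn 0.01
grip N 136 rectC [ 488.4 -181. ] size [20.2 97.4] mean [ 488.  -182.3] dir [ 0.953 -0.304] deg -17.7 mid [ 488.1 -182.3] len 97.5 20.4
1578 [-0.01182658  0.14115128]
plate
pl N 109 rectC [ 548.4 -210.5] size [55.9  6.5] mean [ 547.5 -213.4] dir [-0.29  -0.957] deg -106.9 mid [ 548.3 -210.5] len 56.0 6.5
mat N 6595 rectC [477.9 -30. ] size [120.5 221. ] mean [474.8 -29.5] dir [-0.994  0.11 ] deg 173.7 mid [477.9 -29.9] len 221.1 120.5
```

View pics/s3c.png

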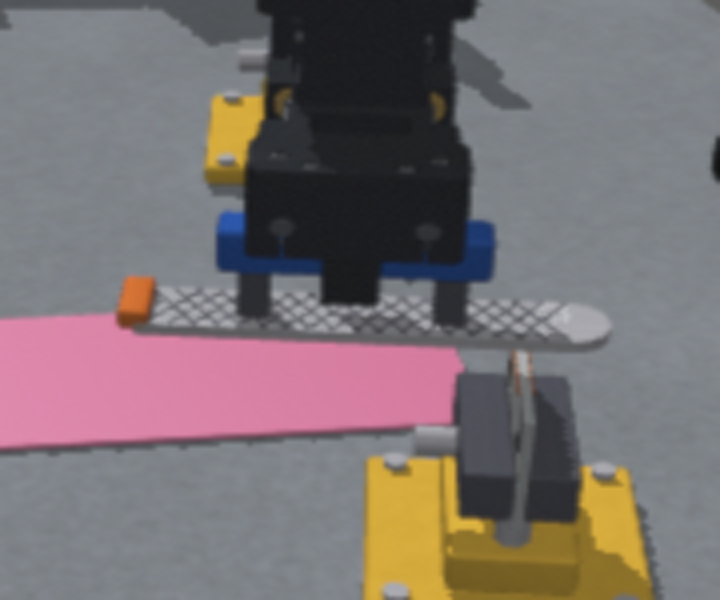

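View pics/t3.png

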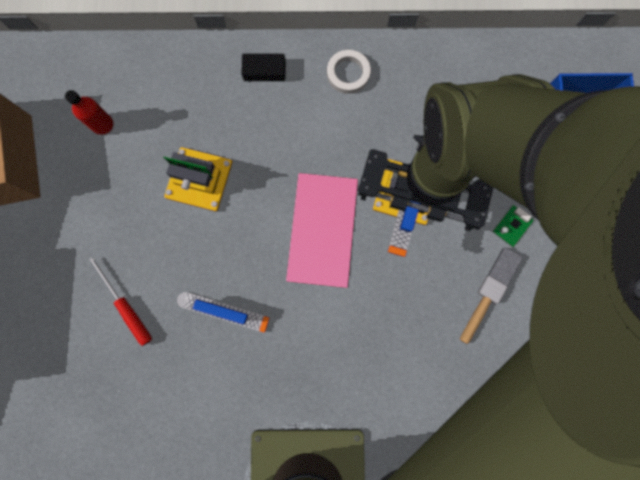

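The side view shows the file square over the plate, its front part above the burr edge (520,360), about 19 mm clear. Lowering onto it.

```bash

python3 -m creep '[{"hand":0.0,"slide":[-0.001,0,0.010],"turn":0},{"hand":0.0,"slide":[0,0,0.005],"turn":0},{"hand":0.0,"slide":[0,0,0],"turn":0}]' 
python3 -m creep '[{"hand":0.0,"slide":[0,0,0.004],"turn":0},{"hand":0.0,"slide":[0,0,0.003],"turn":0},{"hand":0.0,"slide":[0,0,0],"turn":0}]' 
python3 rem.py .6146 -.2169 .135 -17.1
```

```text
clock: 7.4
tool_pos: [0.4886, -0.1788, 0.1441]
eef_rot: [0.805, 0.593, -0.0, -0.001]
contact_force: [0.1, 0.2, -3.1]
opening: 0.216
clock: 7.78
tool_pos: [0.4893, -0.179, 0.1378]
eef_rot: [0.805, 0.593, 0.0, 0.0]
contact_force: [-0.4, -0.8, 0.4]
opening: 0.219
t 7.78 pos [ 489.3 -179.   137.8] yaw -17.2 tilt [ 6.e-04 -1.e-04 -1.e+00] F [-0.4 -0.8  0.4] M [-0.07 -0.09 -0.01] op 19.3
slide now-axes [  0.8 131.    2.9] turn -0.1
```

```bash

python3 -m creep '[{"hand":0.0,"slide":[0,0,0.003],"turn":0},{"hand":0.0,"slide":[0,0,0],"turn":0}]' 
python3 rem.py .6146 -.2169 .135 -17.1
python3 - <<'E'
from h import *
p=snapshot('side')
c=cv2.resize(p['frame'][180:360,280:460],(720,600),interpolation=cv2.INTER_CUBIC);cv2.imwrite('pics/s4c.png',c[...,::-1])
E
```

```text
clock: 8.02
tool_pos: [0.4893, -0.179, 0.1348]
eef_rot: [0.805, 0.593, 0.0, 0.0]
contact_force: [-0.5, 0.5, 2.3]
opening: 0.216
t 8.03 pos [ 489.3 -179.   134.8] yaw -17.2 tilt [ 7.e-04 -1.e-04 -1.e+00] F [-0.5  0.5  2.3] M [-0.16 -0.17  0.  ] op 19.0
slide now-axes [ 8.000e-01  1.309e+02 -1.000e-01] turn -0.1
```

View pics/s4c.png

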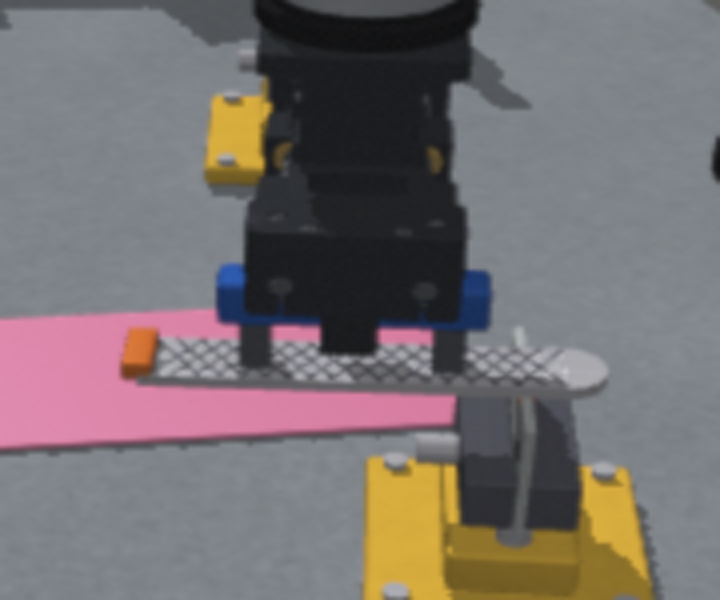

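About 5 N of load, with the file still level. First stroke.

```bash

python3 -m creep '[{"hand":0.0,"slide":[0,0.014,0.0005],"turn":0},{"hand":0.0,"slide":[0,0.02,0],"turn":0},{"hand":0.0,"slide":[0,0.02,0],"turn":0},{"hand":0.0,"slide":[0,0.02,0],"turn":0}]'
python3 rem.py .6146 -.2169 .135 -17.1 
python3 -m creep '[{"hand":0.0,"slide":[0,0.02,0],"turn":0},{"hand":0.0,"slide":[0,0.02,0],"turn":0},{"hand":0.0,"slide":[0,0.013,0],"turn":0},{"hand":0.0,"slide":[0,0.005,0],"turn":0}]' 
python3 rem.py .6146 -.2169 .135 -17.1
python3 -m creep '[{"hand":0.0,"slide":[0,0.002,-0.006],"turn":0},{"hand":0.0,"slide":[0,0.001,-0.02],"turn":0},{"hand":0.0,"slide":[0,0,-0.014],"turn":0},{"hand":0.0,"slide":[0,0,0],"turn":0}]' 
python3 rem.py .4894 -.1784 .175 -17.1
python3 - <<'E'
from h import *
p=snapshot('side')
c=cv2.resize(p['frame'][180:360,300:480],(720,600),interpolation=cv2.INTER_CUBIC);cv2.imwrite('pics/s5c.png',c[...,::-1])
E
```

```text
clock: 8.57
tool_pos: [0.5588, -0.2007, 0.1342]
eef_rot: [0.805, 0.593, -0.001, -0.001]
contact_force: [-2.7, 1.0, 3.3]
opening: 0.217
t 8.57 pos [ 558.8 -200.7  134.2] yaw -17.21 tilt [-3.2e-03  4.0e-04 -1.0e+00] F [-2.7  1.   3.3] M [0.19 0.67 0.  ] op 19.2
slide now-axes [ 1.  58.1 -1. ] turn -0.11
clock: 9.07
tool_pos: [0.6143, -0.2178, 0.1338]
eef_rot: [0.805, 0.593, -0.001, -0.001]
contact_force: [-2.7, 0.0, 2.7]
opening: 0.22
t 9.07 pos [ 614.3 -217.8  133.8] yaw -17.22 tilt [-2.6e-03  6.0e-04 -1.0e+00] F [-2.7  0.   2.7] M [ 0.22  0.85 -0.02] op 19.4
slide now-axes [ 1.   0.  -1.2] turn -0.12
clock: 9.57
tool_pos: [0.6187, -0.219, 0.1754]
eef_rot: [0.805, 0.593, 0.001, 0.001]
contact_force: [0.4, 0.3, -2.6]
opening: 0.218
t 9.57 pos [ 618.7 -219.   175.4] yaw -17.21 tilt [ 2.7e-03 -6.0e-04 -1.0e+00] F [ 0.4  0.3 -2.6] M [-0.03  0.    0.04] op 19.2
slide now-axes [   0.5 -135.5    0. ] turn -0.11
```

View pics/s5c.png

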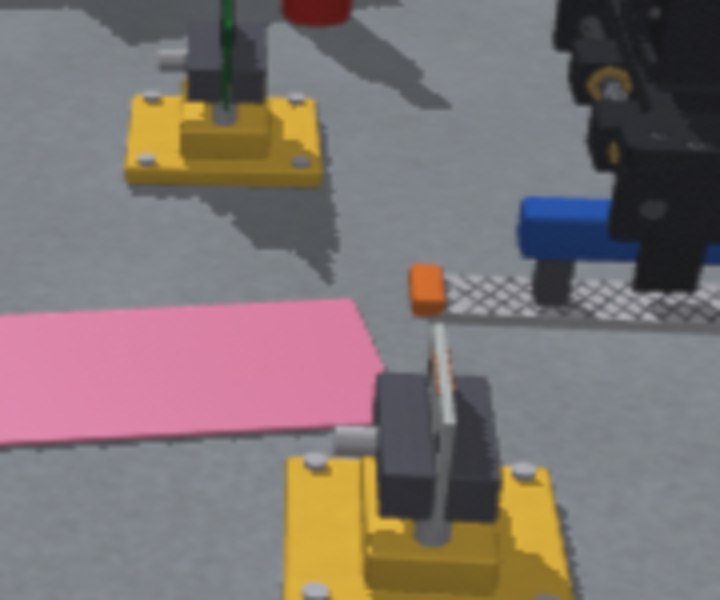

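First stroke done (about 5.5 N vertical, 2.7 N drag). The lifted file is still level and clear of the plate, with its heel above the edge (440,325). Returning at height for stroke two.

```bash

python3 -m creep '[{"hand":0.0,"slide":[0,-0.025,0],"turn":0},{"hand":0.0,"slide":[0,-0.035,0],"turn":0},{"hand":0.0,"slide":[0,-0.035,0],"turn":0},{"hand":0.0,"slide":[0,-0.03,0],"turn":0},{"hand":0.0,"slide":[0,-0.01,0],"turn":0}]'
python3 -m creep '[{"hand":0.0,"slide":[0,0,0.01],"turn":0},{"hand":0.0,"slide":[0,0,0.012],"turn":0},{"hand":0.0,"slide":[0,0,0.008],"turn":0},{"hand":0.0,"slide":[0,0,0],"turn":0},{"hand":0.0,"slide":[0,0,0],"turn":0}]'
python3 rem.py .4894 -.1784 .135 -17.1 
python3 -m creep '[{"hand":0.0,"slide":[0,0,0.004],"turn":0},{"hand":0.0,"slide":[0,0,0.004],"turn":0},{"hand":0.0,"slide":[0,0,0.002],"turn":0},{"hand":0.0,"slide":[0,0,0],"turn":0}]'
python3 rem.py .6146 -.2169 .135 -17.1
```

```text
clock: 10.25
tool_pos: [0.4868, -0.1785, 0.1738]
eef_rot: [0.805, 0.594, -0.001, -0.001]
contact_force: [-0.2, -0.4, -3.0]
opening: 0.218
clock: 10.88
tool_pos: [0.4894, -0.1789, 0.1441]
eef_rot: [0.805, 0.593, 0.0, 0.0]
contact_force: [-0.5, -0.3, -2.9]
opening: 0.22
t 10.88 pos [ 489.4 -178.9  144.1] yaw -17.2 tilt [ 4.e-04  1.e-04 -1.e+00] F [-0.5 -0.3 -2.9] M [ 0.01 -0.02 -0.  ] op 19.4
slide now-axes [ 0.5 -0.1  9.1] turn -0.1
clock: 11.38
tool_pos: [0.4894, -0.179, 0.1345]
eef_rot: [0.805, 0.593, 0.0, 0.0]
contact_force: [0.2, 0.3, 2.2]
opening: 0.217
t 11.38 pos [ 489.4 -179.   134.5] yaw -17.21 tilt [ 1.e-03 -2.e-04 -1.e+00] F [0.2 0.3 2.2] M [-0.15 -0.17  0.02] op 19.2
slide now-axes [  0.9 130.8  -0.4] turn -0.11
```

```bash

python3 -m creep '[{"hand":0.0,"slide":[0,0.014,0.0005],"turn":0},{"hand":0.0,"slide":[0,0.02,0],"turn":0},{"hand":0.0,"slide":[0,0.02,0],"turn":0},{"hand":0.0,"slide":[0,0.02,0],"turn":0}]'
python3 -m creep '[{"hand":0.0,"slide":[0,0.02,0],"turn":0},{"hand":0.0,"slide":[0,0.02,0],"turn":0},{"hand":0.0,"slide":[0,0.013,0],"turn":0},{"hand":0.0,"slide":[0,0.005,0],"turn":0}]' 
python3 rem.py .6146 -.2169 .135 -17.1
python3 -m creep '[{"hand":0.0,"slide":[0,0.002,-0.006],"turn":0},{"hand":0.0,"slide":[0,0.001,-0.02],"turn":0},{"hand":0.0,"slide":[0,0,-0.024],"turn":0},{"hand":0.0,"slide":[0,0,0],"turn":0}]' 
python3 rem.py .4779 -.030 .186 -6.2
python3 - <<'E'
from h import *
p=snapshot('side')
c=cv2.resize(p['frame'][160:340,320:500],(720,600),interpolation=cv2.INTER_CUBIC);cv2.imwrite('pics/s6c.png',c[...,::-1])
E
```

```text
clock: 11.88
tool_pos: [0.5588, -0.2007, 0.1338]
eef_rot: [0.805, 0.593, -0.001, -0.001]
contact_force: [-1.6, 1.4, 3.9]
opening: 0.22
clock: 12.38
tool_pos: [0.6143, -0.2178, 0.1334]
eef_rot: [0.805, 0.593, -0.001, -0.001]
contact_force: [-3.0, 1.3, 3.1]
opening: 0.221
t 12.38 pos [ 614.3 -217.8  133.4] yaw -17.22 tilt [-2.6e-03  5.0e-04 -1.0e+00] F [-3.   1.3  3.1] M [ 0.22  0.89 -0.06] op 19.5
slide now-axes [ 1.   0.  -1.6] turn -0.12
clock: 12.88
tool_pos: [0.6193, -0.219, 0.1854]
eef_rot: [0.805, 0.593, 0.002, 0.002]
contact_force: [-0.0, 0.5, -3.3]
opening: 0.217
t 12.88 pos [ 619.3 -219.   185.4] yaw -17.2 tilt [ 4.4e-03 -9.0e-04 -1.0e+00] F [-0.   0.5 -3.3] M [ 0.02 -0.03 -0.02] op 19.1
slide now-axes [ 138.8 -191.    -1.4] turn -11.0
```

View pics/s6c.png

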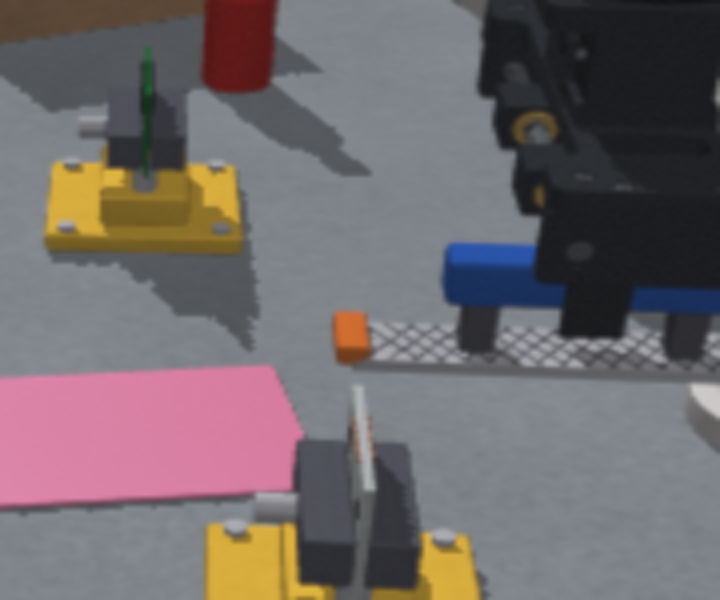

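The second stroke is also done, and the file is level about 45 mm above the edge. Carrying it back to the mat.

```bash

python3 -m creep '[{"hand":0.0,"slide":[0.01,-0.015,0],"turn":0},{"hand":0.0,"slide":[0.02,-0.028,0],"turn":0},{"hand":0.0,"slide":[0.025,-0.034,0],"turn":0},{"hand":0.0,"slide":[0.025,-0.034,0],"turn":0},{"hand":0.0,"slide":[0.025,-0.034,0],"turn":0}]'
python3 -m creep '[{"hand":0.0,"slide":[0.02,-0.028,0],"turn":0},{"hand":0.0,"slide":[0.013,-0.018,0],"turn":0},{"hand":0.0,"slide":[0,0,0],"turn":-5.5},{"hand":0.0,"slide":[0,0,0],"turn":-5.5},{"hand":0.0,"slide":[0,0,0],"turn":0}]'
python3 rem.py .4779 -.030 .035 -6.2
```

```text
clock: 13.55
tool_pos: [0.5089, -0.0745, 0.1827]
eef_rot: [0.805, 0.593, -0.0, -0.001]
contact_force: [-0.1, 0.1, -2.6]
opening: 0.22
clock: 14.18
tool_pos: [0.4757, -0.0305, 0.1829]
eef_rot: [0.745, 0.667, -0.0, -0.001]
contact_force: [-0.8, 0.6, -2.4]
opening: 0.216
t 14.18 pos [475.7 -30.5 182.9] yaw -6.25 tilt [-1.4e-03  5.0e-04 -1.0e+00] F [-0.8  0.6 -2.4] M [ 0.04 -0.02  0.  ] op 19.0
slide now-axes [  0.7   2.4 147.9] turn -0.05
```

```bash

python3 -m creep '[{"hand":0.0,"slide":[0.001,0.001,0.02],"turn":0},{"hand":0.0,"slide":[0,0,0.035],"turn":0},{"hand":0.0,"slide":[0,0,0.035],"turn":0},{"hand":0.0,"slide":[0,0,0.03],"turn":0},{"hand":0.0,"slide":[0,0,0.012],"turn":0}]'
python3 -m creep '[{"hand":0.0,"slide":[0,0,0],"turn":0},{"hand":0.0,"slide":[0,0,0],"turn":0}]'
python3 rem.py .4779 -.030 .0345 -6.2
python3 - <<'E'
from h import *
p=snapshot('side')
c=cv2.resize(p['frame'][200:330,250:420],(784,600),interpolation=cv2.INTER_CUBIC);cv2.imwrite('pics/s7c.png',c[...,::-1])
E
```

```text
clock: 14.8
tool_pos: [0.4766, -0.0296, 0.0501]
eef_rot: [0.745, 0.667, -0.001, -0.001]
contact_force: [0.0, 0.1, -2.9]
opening: 0.22
clock: 15.05
tool_pos: [0.478, -0.0297, 0.0525]
eef_rot: [0.745, 0.668, 0.001, 0.0]
contact_force: [0.6, 0.3, -1.9]
opening: 0.218
t 15.05 pos [478.  -29.7  52.5] yaw -6.24 tilt [ 1.5e-03  2.0e-04 -1.0e+00] F [ 0.6  0.3 -1.9] M [ 0.02 -0.03  0.  ] op 19.2
slide now-axes [-0.4 -0.1 18. ] turn -0.04
```

View pics/s7c.png

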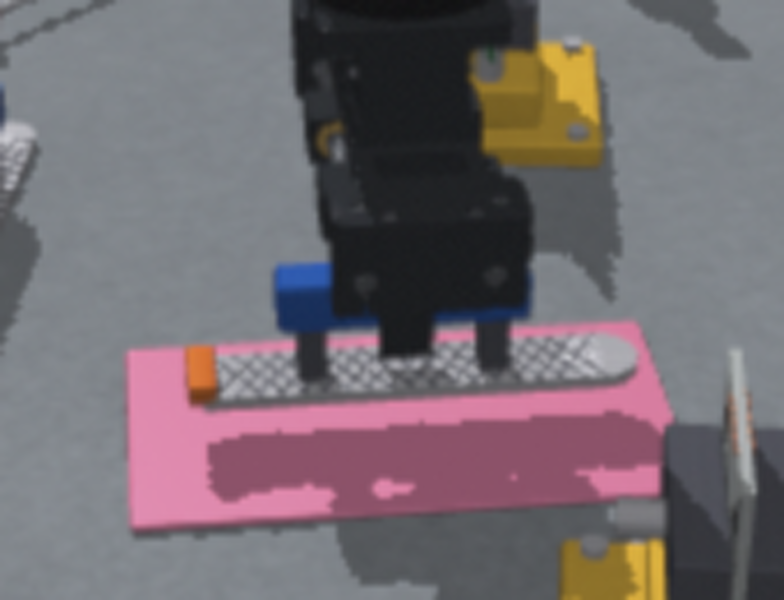

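The file is level and centred, about 18 mm above the mat. Setting it down slowly.

```bash

python3 -m creep '[{"hand":0.0,"slide":[0,0,0.007],"turn":0},{"hand":0.0,"slide":[0,0,0.005],"turn":0},{"hand":0.0,"slide":[0,0,0.003],"turn":0},{"hand":0.0,"slide":[0,0,0],"turn":0},{"hand":0.0,"slide":[0,0,0],"turn":0}]'
python3 -m creep '[{"hand":0.0,"slide":[0,0,0.001],"turn":0},{"hand":0.0,"slide":[0,0,0.001],"turn":0},{"hand":0.0,"slide":[0,0,0],"turn":0}]'
python3 rem.py .4779 -.030 .0345 -6.2
```

```text
clock: 15.72
tool_pos: [0.4775, -0.0296, 0.0367]
eef_rot: [0.744, 0.668, 0.0, -0.0]
contact_force: [-0.1, -0.2, -2.2]
opening: 0.215
clock: 16.1
tool_pos: [0.4775, -0.0296, 0.0349]
eef_rot: [0.744, 0.668, 0.0, 0.0]
contact_force: [-0.9, -0.0, 0.3]
opening: 0.221
t 16.1 pos [477.5 -29.6  34.9] yaw -6.2 tilt [ 3.e-04  1.e-04 -1.e+00] F [-0.9 -0.   0.3] M [ 0.01  0.11 -0.02] op 19.5
slide now-axes [-0.3  0.4  0.4] turn -0.0
```

The file bears lightly on the mat, at about 2.5 N. Releasing gently, then retreating straight up.

```bash

python3 -m creep '[{"hand":0.02,"slide":[0,0,0],"turn":0},{"hand":0.024,"slide":[0,0,0],"turn":0},{"hand":0.04,"slide":[0,0,0],"turn":0},{"hand":0.06,"slide":[0,0,0],"turn":0},{"hand":0.06,"slide":[0,0,0],"turn":0}]' 10
python3 rem.py .4779 -.030 .0345 -6.2
python3 -m creep '[{"hand":0.06,"slide":[0,0,0],"turn":0},{"hand":0.06,"slide":[0,0,-0.01],"turn":0},{"hand":0.06,"slide":[0,0,-0.03],"turn":0},{"hand":0.06,"slide":[0,0,-0.04],"turn":0},{"hand":0.06,"slide":[0,0,-0.05],"turn":0}]'
python3 -m creep '[{"hand":0.06,"slide":[0,0,-0.03],"turn":0},{"hand":0.06,"slide":[0.05,0,0],"turn":0},{"hand":0.06,"slide":[0.05,0,0],"turn":0},{"hand":0.06,"slide":[0.05,0,0],"turn":0},{"hand":0.06,"slide":[0,0,0],"turn":0}]'
python3 - <<'E'
from meas import *
p=snapshot('side');save(p,'s8.png')
t=snapshot('top');save(t,'t8.png')
for nm,p in(('top',t),('side',p)):
    P=cloud(p);f=p['frame'].astype(int);r,g,b=f[...,0],f[...,1],f[...,2]
    m=reg(P,(.35,.6),(-.13,.06),(.04,.09))&(b>r+60)&(b>g+40)
    if m.sum()>50: fit(P[m],nm+' grip');print(np.nanmedian(P[m][:,2]))
E
python3 rem.py .4779 -.030 .0345 -6.2
```

```text
clock: 16.73
tool_pos: [0.4775, -0.0296, 0.0347]
eef_rot: [0.744, 0.668, 0.0, -0.0]
contact_force: [-0.8, -0.4, 0.5]
opening: 0.588
t 16.73 pos [477.5 -29.6  34.7] yaw -6.2 tilt [ 1.e-04  1.e-04 -1.e+00] F [-0.8 -0.4  0.5] M [0.02 0.02 0.04] op 51.8
slide now-axes [-0.3  0.5  0.2] turn -0.0
clock: 17.35
tool_pos: [0.4767, -0.0298, 0.1661]
eef_rot: [0.744, 0.668, -0.001, -0.0]
contact_force: [1.1, -0.6, -0.1]
opening: 0.682
clock: 17.98
tool_pos: [0.4936, 0.1248, 0.1957]
eef_rot: [0.742, 0.671, 0.002, -0.001]
contact_force: [0.8, -0.6, 0.1]
opening: 0.684
side grip N 560 rectC [478.1 -31.2] size [23.3 96.5] mean [476.4 -34.7] dir [-0.995  0.102] deg 174.1 mid [477.7 -34.8] len 96.6 23.7
0.05439908067739571
t 18.07 pos [493.2 119.2 195. ] yaw -6.15 tilt [-3.e-04 -9.e-04 -1.e+00] F [ 0.1 -0.5  0.1] M [ 0.01  0.04 -0.  ] op 59.9
slide now-axes [-149.8    0.8  160.7] turn 0.05
```

View pics/s8.png

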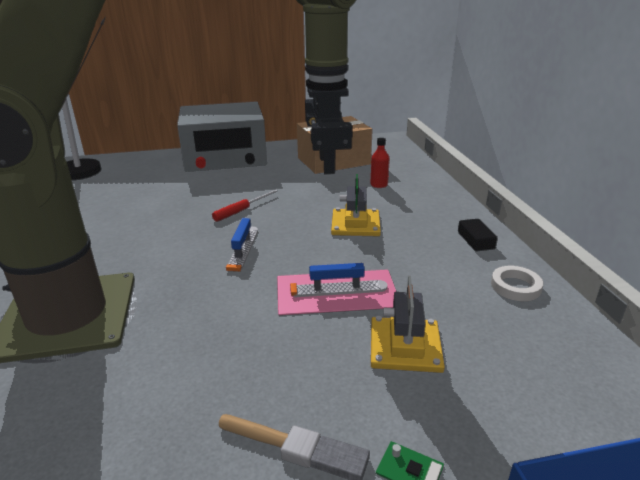

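View pics/t8.png

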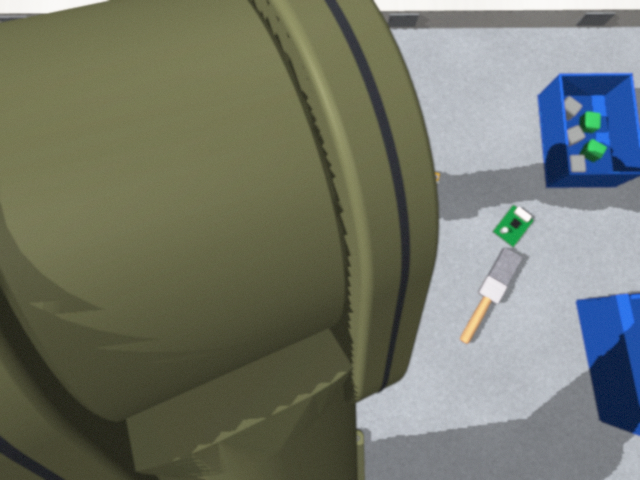

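The side view shows the file lying flat and centred on the mat (337,288), with the arm clear. The top view is blocked by the arm. Handing in.

```bash
python3 -c "
from plant import finish_job
print(finish_job())"
```

```text
the job is handed in; nothing more can be done
None
```

I filed the burr with the blue-gripped file from the mat, laid the file back on the middle of the mat and handed the job in at about 18 s.

- **Strokes:** I made two forward strokes square across the aluminium plate's edge, from about 65 mm ahead of the blade's middle to about 62 mm behind it. The load was about 5–6.5 N. The file was lifted about 40–50 mm clear of the plate after each stroke, including the return between them. It never came near the circuit board.
- **Laying down:** The file touched the mat at about 2.5 N before I opened the gripper.
- **Last checks:** The side camera showed the file flat and within about 2 mm of the mat's centre, lined up with it. The arm was clear and touching nothing. The top camera was blocked by the arm at the end, so it gave no second check of the placing.

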